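# Set up the pipe-tacking supports from behind the jar and the can

### The job

Move the jar and the can that stand in front in the green storage stall out of the way onto the aluminium side tray, both of them before you touch the parts behind. Then fetch the vee block and stand it, groove up, on the plate with the four corner angles, flat and inside the angles, and put the steel bush upright over the stub of the other plate, flat on the plate. With both parts in place, put the jar and the can back upright, each on the very spot in the stall where it stood at the start.

Things in the scene. Friction and masses are not known exactly. Their poses are not given: they have to be found in the camera images.
- jar_center (a point): Round jar, white body with a flat black screw lid, diameter 62 mm over its whole height, 60 mm tall, standing upright, loose, about 0.2 kg. The point is its centre, 30 mm above its underside; z is up along the jar. It starts on one of the two front places of the stall (left or right).
- can_center (a point): Round grey can with a small steel cap on top, diameter 52 mm, 75 mm tall in all (straight sides up to 60 mm, cap 18 mm across), standing upright, loose, about 0.25 kg. The point is its centre, 37.5 mm above its underside; z is up along the can. It starts on the other front place of the stall.
- vee_center (a point): Loose aluminium vee block, 50 mm along x, 68 mm along y, 55 mm tall, about 0.4 kg; a V groove 34 mm wide, 17 mm deep in the top runs along its y. Grip it across its x faces (50 mm apart). The point is its centre, 27.5 mm above its underside. Starts in a rear place of the stall, y along the stall's y, 7 to 14 mm behind the jar or can: no finger room until that is cleared.
- bush_center (a point): Plain steel bush (short thick tube), outside diameter 54 mm, bore 34 mm, 50 mm tall, standing upright, loose, about 0.5 kg. The point is its centre on the axis, 25 mm above its underside; z is along the axis. It starts in the other rear place of the stall, 5 mm to 12 mm behind the jar or can.
- stall: Fixed green steel stall. Origin at table height; x to its rear, y to its left. Floor at z 6 mm, x -75 to 104, y -93 to 93 mm. Front places x -34, y 45 and -45 mm, each with a black 68 mm disc under the jar or can; rear places x 30, y 45 and -45 mm. Back wall (inner face x 100 mm) and cheeks (inner faces y 87 and -87 mm, x 3 to 102 mm) are 46 mm high; the front row is open on three sides.
- tray: Aluminium side tray, fixed, 130 mm along x by 190 mm along y, rim 12 mm high, wall 5 mm, floor 5 mm above its origin, which is the centre of its underside at table height. Empty at the start; the jar and the can fit side by side along y (for example 44 mm either side of the middle).
- nest: Fixed dark steel plate 115 x 115 mm, 6 mm thick, with four low steel corner angles, 8 mm above the plate, framing a space 66 mm along x by 84 mm along y for the vee block (groove along the plate's y). The angles cover only the corners; the middle 55 mm of each long side is open for fingers. Origin: centre of the underside, at table height.
- stub: Dark steel plate 115 x 115 mm, 6 mm thick, fixed, with a round locating stub in the middle, diameter 18 mm, tapered at its top, rising 15 mm above the plate; the bush goes over it with 8 mm play all round and stands on the plate. Origin: centre of the underside, at table height.
There are look-alikes about, which are no part of the job. What is shaped like the stub but pink or red is not meant. What is shaped like the part that bears bush_center but red is not meant.

How it is judged:
By the outcome, as a careful person would: the job done as asked, in the order asked, and still so for the second after the job is handed in, with the robot touching nothing.
It also fails if it takes over 144 s, if anything falls off the work surface, if the arm or the gripper's body presses on something with over 40 N, if the wrist force passes 120 N, or if a joint passes its speed limit or range.

### The arm

A 6-joint arm with a two-finger parallel gripper is mounted at the origin on the work surface. World frame = base frame: x ahead of the robot, y to its left, z up, the work surface at z = 0. Lengths are in m, angles in rad, forces in N, time in s.
With the tool pointing down it reaches from about 0.35 to 0.775 m from the base axis. Payload 7.3 kg.
Tool frame: the origin (TCP) lies midway between the tips of the shut fingers; the grasp point (between the pads) lies 19 mm behind it; x points along the fingers, z is the direction in which the jaws open and shut, and the axes are right-handed (so a half turn about x gives the same grasp; the last joint's range is limited). The gripper opens to 92 mm and grips with 3 to 60 N. Pads are 19 mm wide; open, the fingers measure 130 mm over their backs; the gripper's body (75 mm by 190 mm) begins 47 mm behind the grasp point.
Start: joints at [1.108, 0.342, 1.524, -0, 1.275, -0.146], TCP at [0.164, 0.499, 0.227] pointing down, gripper open.
Joint ranges: [-2.53, 2.53], [-0.77, 2.02], [0.04, 2.7], [-1, 4.14], [0.28, 2.66], [-3.11, 3.11]. Speed limits (rad/s): [2.57, 2.57, 3.14, 3.14, 3.14, 3.14].

### API

Orientations are given as a rotation vector (axis times angle).
In Python, from bench import env, solver, snapshot, get_calibration, monitor gives the robot as it stands. Calls block until the motion is done:
- env.move_to(position, orientation): joint-space move of the TCP to a pose.
- env.move_linear(position, rot=None, velocity=0.15): straight line of the TCP; rot=None keeps the orientation; velocity is the mean speed in m/s.
- env.move_j(angles): joint-space move.
- env.set_gripper(opening, grip_force=None): finger opening in m; grip_force is the grip in N (None keeps the last); returns when the fingers have stopped.
- env.pause(seconds).
- solver.inverse_kinematics(position, orientation): joint angles nearest the present ones, or None.
- snapshot(name): name is "scene" or "top" or "wrist"; returns the picture (480x640x3 uint8, red, green, blue); there is no depth.
- get_calibration(name): a dict with "vfov" (degrees; the focal length in pixels is half the picture's height over the tangent of half this angle, whatever the lens; pixels are square), "cx", "cy" (the principal point, pixels), "eye" and "rotation" of the camera in the world. Camera axes: x right, y up, looking along -z (the intrinsics and any distortion apply to the point x, -y, -z); pixel columns grow to the right and rows downward; lengths in m; the calibration is good to about 2 mm. A picture is of the moment at which its call begins: read the wrist's pose just before it. get_calibration takes no time and is no camera call; for the wrist camera it gives the pose at the moment of the call.
A pose or a line that the arm cannot do raises env.PlanningError and nothing moves.
- env.finish_job(): hands the job in, once; it reports no verdict.
Readings, each from a call of its own:
- monitor.current_clock(): time.
- monitor.current_qpos(): joint angles.
- monitor.current_joint_vel(): joint speeds.
- monitor.current_effort(): joint torques, N m.
- monitor.current_position(): TCP position.
- monitor.current_orientation(): TCP orientation.
- monitor.current_wrist_force(): force on the tool from outside, world axes, zero at the start.
- monitor.current_ft_torque(): the same for the moment, N m.
- monitor.current_width(): finger opening in m.
Only numpy, scipy, OpenCV 4.12 (cv2) and the standard library are available. Lean on these libraries where they do the work, as an engineer would, in place of code of your own. Each camera call takes 0.05 s, during which the arm holds its last target. There are 200 camera calls.

## Working session

There is one attempt and no reset: what is moved stays moved. The work goes in short steps, each a Python script; the robot and the scene stay as the last script left them, time stands still between calls to the robot, and variables do not carry over. Pictures are saved under pics/ and viewed, about 12 in all and at most 16, crops included, and the job is handed in when it is done.

```bash
ls; mkdir -p pics; python3 - <<'E'
from bench import env, solver, snapshot, get_calibration, monitor
import cv2
for n in ("scene","top"):
    im=snapshot(n); cv2.imwrite(f"pics/{n}0.png",cv2.cvtColor(im,cv2.COLOR_RGB2BGR))
for n in ("scene","top","wrist"): print(n,get_calibration(n))
print(monitor.current_orientation(),monitor.current_clock())
E
```

```text
pics
scene {'vfov': 49.7143436077706, 'cx': 317.97306379436554, 'cy': 238.28516044521245, 'eye': array([ 1.25483897, -0.35994518,  0.88709115]), 'rotation': array([0.70918865, 0.39493655, 0.9752837 ])}
top {'vfov': 57.07884817528896, 'cx': 316.2525581910429, 'cy': 235.7980658626384, 'eye': array([0.47738251, 0.07370286, 1.09095605]), 'rotation': array([ 0.07182272, -0.04751749, -1.58330823])}
wrist {'vfov': 63.13705462979895, 'cx': 316.5895487055881, 'cy': 233.9000043970272, 'eye': array([0.09837738, 0.51961033, 0.38562145]), 'rotation': array([-0.22350229, -0.16095708,  1.24716152])}
[-0.97345627  1.34381617  0.97237154] 0.1
```

View pics/top0.png

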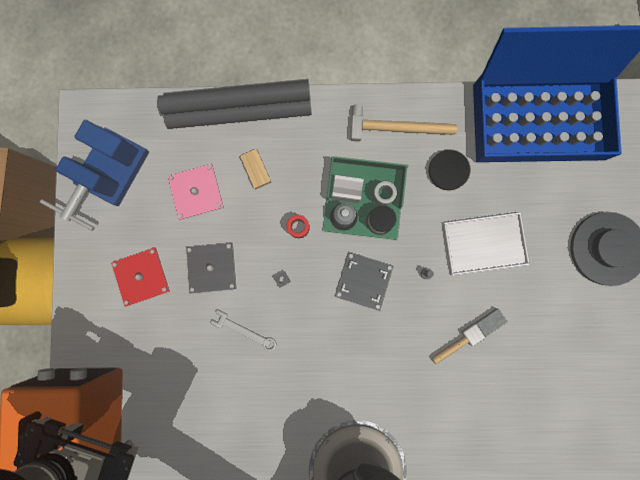

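View pics/scene0.png

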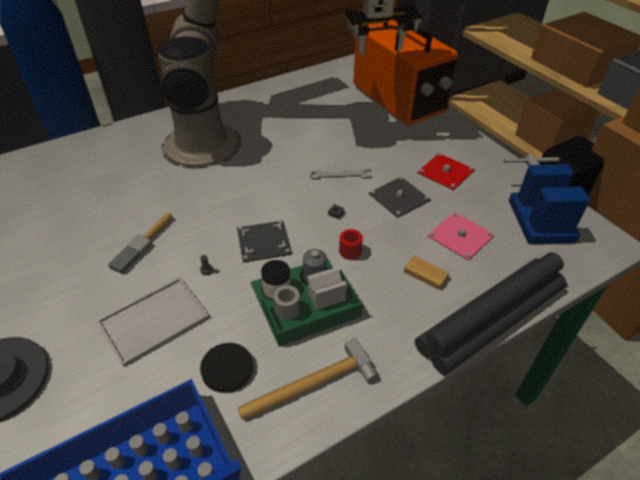

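```bash
cat > h.py <<'E'
from bench import env, solver, snapshot, get_calibration, monitor
import numpy as np, cv2
from scipy.spatial.transform import Rotation as R
def px2w(c,u,v,z):
    f=240/np.tan(np.radians(c['vfov']/2))
    d=R.from_rotvec(c['rotation']).apply([(u-c['cx'])/f,-(v-c['cy'])/f,-1])
    e=np.array(c['eye']); return e+d*(z-e[2])/d[2]
def w2px(c,p):
    f=240/np.tan(np.radians(c['vfov']/2))
    q=R.from_rotvec(c['rotation']).inv().apply(np.array(p)-c['eye'])
    return np.array([c['cx']+f*q[...,0]/-q[...,2],c['cy']-f*q[...,1]/-q[...,2]]).T
def down(yaw):
    "tool x down, jaw (z) axis along horizontal direction yaw"
    z=np.array([np.cos(yaw),np.sin(yaw),0]); x=np.array([0,0,-1.]); y=np.cross(z,x)
    return R.from_matrix(np.c_[x,y,z]).as_rotvec()
def save(n,name,cam):
    c=get_calibration(cam); im=snapshot(cam); cv2.imwrite(f"pics/{name}.png",cv2.cvtColor(im,cv2.COLOR_RGB2BGR)); np.save(f"pics/{name}.npy",c,allow_pickle=True); return im,c
E
python3 - <<'E'
from h import *
c=get_calibration('top')
for n,u,v,z in [('jar',380,219,.066),('can',344,214,.081),('vee',348,188,.061),('bush',385,190,.056),('nest',364,280,.006),('stub',211,268,.006),('tray',486,243,.012),('nestA',348,252,.006),('nestB',393,266,.006),('stubA',187,246,.006),('stubB',234,243,.006),('tcp',0,0,.1)]:
    print(n,px2w(c,u,v,z).round(4))
r=R.from_rotvec(monitor.current_orientation()); w=get_calibration('wrist')
print(r.as_matrix().round(3)); print('cam in tool',r.inv().apply(w['eye']-monitor.current_position()),'look',r.inv().apply(R.from_rotvec(w['rotation']).apply([0,0,-1])),'up',r.inv().apply(R.from_rotvec(w['rotation']).apply([0,1,0])))
for y in np.arange(-3,3.1,.25):
    q=solver.inverse_kinematics([.45,.0,.3],down(y)); print(round(y,2),None if q is None else np.round(q,2))
E
```

```text
jar [ 0.5926 -0.0601  0.066 ]
can [0.6037 0.0243 0.081 ]
vee [0.6677 0.0128 0.061 ]
bush [ 0.6625 -0.0748  0.056 ]
nest [ 0.45   -0.0253  0.006 ]
stub [0.4841 0.3501 0.006 ]
tray [ 0.5361 -0.3232  0.012 ]
nestA [0.5189 0.0125 0.006 ]
nestB [ 0.4832 -0.0969  0.006 ]
stubA [0.5391 0.4099 0.006 ]
stubB [0.5449 0.2934 0.006 ]
tcp [1.1251 0.8327 0.1   ]
[[-0.001 -0.95   0.312]
 [-0.001  0.312  0.95 ]
 [-1.     0.    -0.001]]
cam in tool [-0.15948511  0.06835909 -0.00045761] look [ 9.66907763e-01 -2.55125377e-01  6.48410405e-04] up [ 2.55125572e-01  9.66907900e-01 -2.35626752e-04]
-3.0 [-0.17  0.15  1.58  0.    1.41  2.83]
-2.75 [-0.17  0.15  1.58  0.    1.41  2.58]
-2.5 [-0.17  0.15  1.58  0.    1.41  2.33]
-2.25 [-0.17  0.15  1.58  0.    1.41  2.08]
-2.0 [-0.17  0.15  1.58 -0.    1.41  1.83]
-1.75 [-0.17  0.15  1.58  0.    1.41  1.58]
-1.5 [-0.17  0.15  1.58  0.    1.41  1.33]
-1.25 [-0.17  0.15  1.58 -0.    1.41  1.08]
-1.0 [-0.17  0.15  1.58 -0.    1.41  0.83]
-0.75 [-0.17  0.15  1.58  0.    1.41  0.58]
-0.5 [-0.17  0.15  1.58 -0.    1.41  0.33]
-0.25 [-0.17  0.15  1.58  0.    1.41  0.08]
0.0 [-0.17  0.15  1.58  0.    1.41 -0.17]
0.25 [-0.17  0.15  1.58  0.    1.41 -0.42]
0.5 [-0.17  0.15  1.58 -0.    1.41 -0.67]
0.75 [-0.17  0.15  1.58 -0.    1.41 -0.92]
1.0 [-0.17  0.15  1.58  0.    1.41 -1.17]
1.25 [-0.17  0.15  1.58 -0.    1.41 -1.42]
1.5 [-0.17  0.15  1.58 -0.    1.41 -1.67]
1.75 [-0.17  0.15  1.58 -0.    1.41 -1.92]
2.0 [-0.17  0.15  1.58 -0.    1.41 -2.17]
2.25 [-0.17  0.15  1.58 -0.    1.41 -2.42]
2.5 [-0.17  0.15  1.58 -0.    1.41 -2.67]
2.75 [-0.17  0.15  1.58 -0.    1.41 -2.92]
3.0 None
```

```bash
python3 - <<'E'
from h import *
t=monitor.current_clock()
env.move_to([.42,.33,.25],down(np.pi/2)); env.pause(.2); save(0,'w_stub','wrist')
env.move_to([.5,-.1,.30],down(np.pi/2)); env.pause(.2); save(0,'w_stall','wrist')
print(monitor.current_clock()-t)
E
```

```text
3.2917
```

View pics/w_stall.png

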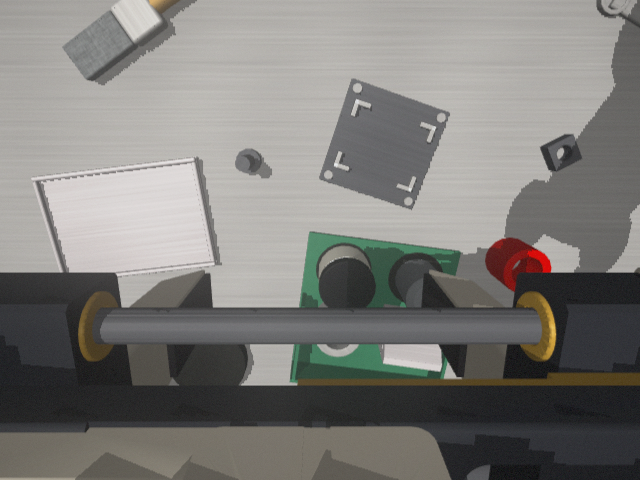

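View pics/w_stub.png

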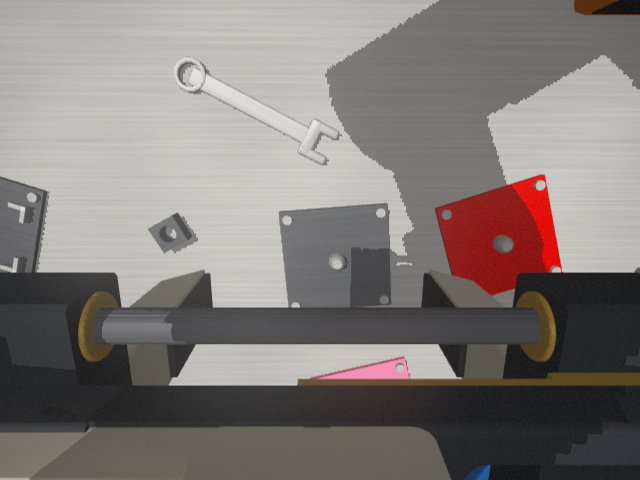

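```bash
python3 - <<'E'
from h import *
c=np.load('pics/w_stall.npy',allow_pickle=True).item(); s=np.load('pics/w_stub.npy',allow_pickle=True).item()
P=[px2w(c,u,v,.006) for u,v in [(354,79),(449,113),(412,209),(320,179)]]
print(np.round(P,4),'ctr',np.mean(P,0).round(4)); print([np.linalg.norm(P[i]-P[i-1]).round(4) for i in range(4)])
T=[px2w(c,u,v,.012) for u,v in [(33,178),(195,158),(217,264)]]
print('tray',np.round(T,4),(T[0]+T[2])/2,np.linalg.norm(T[1]-T[0]),np.linalg.norm(T[1]-T[2]))
S=[px2w(s,u,v,.006) for u,v in [(279,211),(388,203)]]
print('stub',np.round(S,4),np.linalg.norm(S[1]-S[0]),px2w(s,337,261,.018))
env.move_to([.56,-.06,.30],down(-np.pi/2)); env.pause(.2); save(0,'w_stall2','wrist')
im=cv2.imread('pics/w_stall2.png'); cv2.imwrite('pics/w2c.png',cv2.resize(im[:300,120:520],None,fx=2,fy=2,interpolation=cv2.INTER_CUBIC))
E
```

```text
[[ 0.3772 -0.0588  0.006 ]
 [ 0.4123  0.0476  0.006 ]
 [ 0.5208  0.0135  0.006 ]
 [ 0.4856 -0.0953  0.006 ]] ctr [ 0.449  -0.0232  0.006 ]
[np.float64(0.1144), np.float64(0.1121), np.float64(0.1137), np.float64(0.1143)]
tray [[ 0.4843 -0.4228  0.012 ]
 [ 0.4615 -0.2363  0.012 ]
 [ 0.5876 -0.2195  0.012 ]] [ 0.53594927 -0.32112034  0.012     ] 0.1878626060572341 0.1271620063692593
stub [[0.4324 0.2912 0.006 ]
 [0.4237 0.4054 0.006 ]] 0.11460196386484446 [0.48362716 0.35234902 0.018     ]
```

View pics/w2c.png

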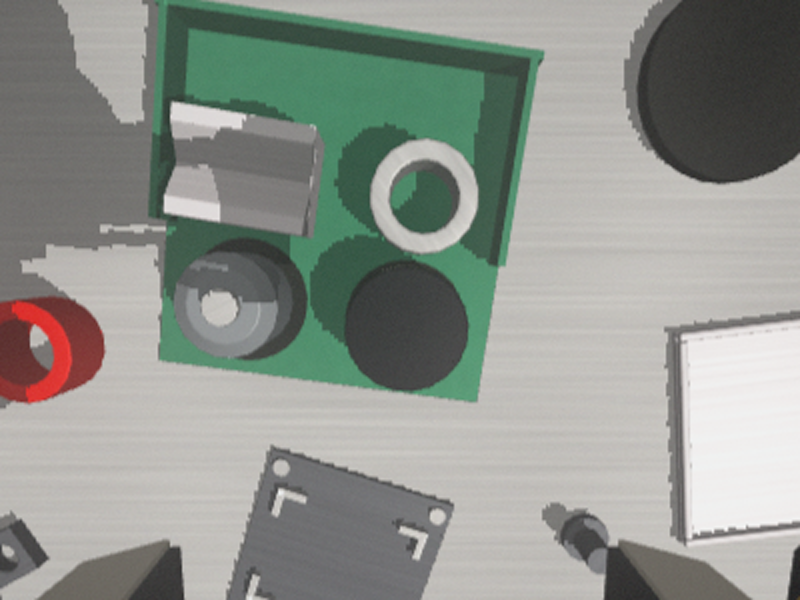

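```bash
python3 - <<'E'
from h import *
c=np.load('pics/w_stall2.npy',allow_pickle=True).item()
g=lambda x,y,z: px2w(c,120+x/2,y/2,z)
A=g(159,360,.006);B=g(478,402,.006);print('front corners',A,B,np.linalg.norm(A-B))
d=(A-B)/np.linalg.norm(A-B); th=np.arctan2(-d[0],d[1]); print('stall yaw',np.degrees(th))
X=np.array([np.cos(th),np.sin(th),0]);Y=np.array([-np.sin(th),np.cos(th),0])
O=(A+B)/2+.075*X; O[2]=0; print('O',O)
def loc(n,p): q=p-O; print(n,p.round(4),'stall',(q@X).round(4),(q@Y).round(4))
for n,x,y,z in [('jar',406.5,325,.066),('jarL',345,325,.066),('jarR',468,325,.066),('can',220,308,.081),('bush',424,196,.056),('bushL',370,194,.056),('bushR',478,197,.056),('back right',543,50,.046),('v1',171,101,.061),('v2',316,126,.061),('v3',304,236,.061),('v4',164,214,.061),('cheekRfront',498,265,.046)]: loc(n,g(x,y,z))
for n,x,y in [('nestA',272,446),('nestB',453,503)]: loc(n,g(x,y,.006))
loc('trayC',g(680,327,.012))
V=np.mean([g(*p,.061) for p in [(171,101),(316,126),(304,236),(164,214)]],0);loc('vee',V)
E
```

```text
front corners [0.57273425 0.07555347 0.006     ] [ 0.54821366 -0.11003255  0.006     ] 0.18719891183227966
stall yaw -7.526618323649112
O [ 0.63482776 -0.02706355  0.        ]
jar [ 0.5976 -0.0669  0.066 ] stall -0.0317 -0.0443
jarL [ 0.5976 -0.0363  0.066 ] stall -0.0357 -0.014
jarR [ 0.5976 -0.0974  0.066 ] stall -0.0277 -0.0746
can [0.6067 0.0221 0.081 ] stall -0.0343 0.0451
bush [ 0.6591 -0.0753  0.056 ] stall 0.0304 -0.0446
bushL [ 0.66   -0.0489  0.056 ] stall 0.0278 -0.0183
bushR [ 0.6586 -0.1017  0.056 ] stall 0.0334 -0.0709
back right [ 0.7262 -0.132   0.046 ] stall 0.1043 -0.092
v1 [0.7009 0.0441 0.061 ] stall 0.0562 0.0792
v2 [ 0.69   -0.0237  0.061 ] stall 0.0543 0.0106
v3 [ 0.6402 -0.0166  0.061 ] stall 0.0039 0.0111
v4 [0.6504 0.0512 0.061 ] stall 0.0052 0.0796
cheekRfront [ 0.6264 -0.1139  0.046 ] stall 0.003 -0.0872
nestA [0.5216 0.0121 0.006 ] stall -0.1174 0.024
nestB [ 0.486  -0.0966  0.006 ] stall -0.1384 -0.0884
trayC [ 0.5923 -0.2224  0.012 ] stall -0.0166 -0.1992
vee [0.6704 0.0138 0.061 ] stall 0.0299 0.0451
```

```bash
cat >> h.py <<'E'
D=np.radians
def frame(o,yaw,x,y):
    a=D(yaw); return np.array([o[0]+x*np.cos(a)-y*np.sin(a),o[1]+x*np.sin(a)+y*np.cos(a)])
STALL=((.6348,-.0271),-7.5); TRAY=((.536,-.321),7.); NEST=((.449,-.024),-18.); STUB=((.4842,.3525),4.4)
UP=.20
def over(xy,yaw): env.move_to([*xy,UP],down(D(yaw)))
def pick(xy,zg,yaw,opening,force):
    env.set_gripper(opening); over(xy,yaw)
    env.move_linear([*xy,zg-.019],velocity=.15)
    env.set_gripper(0.0,force); env.pause(.15)
    print('width',monitor.current_width(),'F',np.round(monitor.current_wrist_force(),1))
    env.move_linear([*xy,UP],velocity=.2)
    print('lifted width',round(monitor.current_width(),4),'F',np.round(monitor.current_wrist_force(),1),'t',monitor.current_clock())
def place(xy,zg,yaw,opening):
    over(xy,yaw)
    env.move_linear([*xy,zg+.02-.019],velocity=.2)
    env.move_linear([*xy,zg-.019],velocity=.05); env.pause(.15)
    print('place F',np.round(monitor.current_wrist_force(),1))
    env.set_gripper(opening); env.pause(.1)
    env.move_linear([*xy,UP],velocity=.2)
    print('t',monitor.current_clock())
JS=frame(*STALL,-.0335,-.0448); CS=frame(*STALL,-.034,.045); SY=82.5
JT=frame(*TRAY,0,-.044); CT=frame(*TRAY,0,.044); TY=7.
E
python3 - <<'E'
from h import *
pick(JS,.046,SY,.078,15)
place(JT,.046,TY,.085)
c=get_calibration('wrist')
E
```

```text
width 0.061944678864811045 F [-0.7  0.6  6.6]
lifted width 0.0621 F [ 0.3  0.  -1.9] t 12.2917
place F [ 0.2 -0.1 -1.9]
t 16.7917
```

```bash
python3 - <<'E'
from h import *
pick(CS,.046,SY,.075,15)
place(CT,.0455,TY,.080)
env.move_to([.48,-.12,.27],down(-np.pi/2)); env.pause(.2); save(0,'w3','wrist')
save(0,'t3','top')
E
```

```text
width 0.05161129395900417 F [-0.5  1.7  4.1]
lifted width 0.0513 F [ 0.3  0.  -2.8] t 21.6583
place F [-0.4  0.5 -3.1]
t 26.25
```

View pics/w3.png

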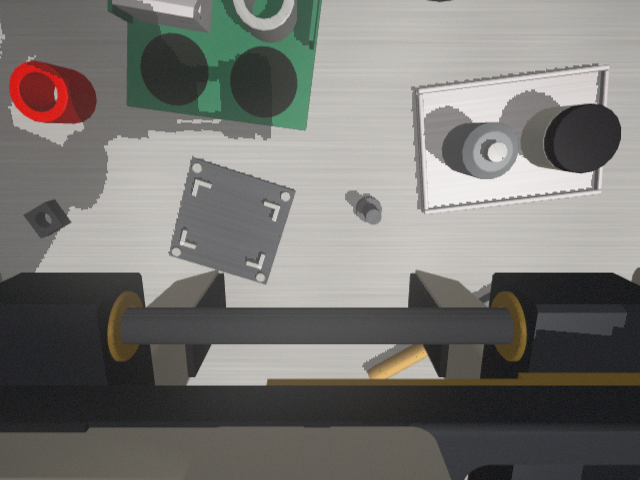

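Jar (582,138) and can (494,152) stand upright in the tray. The nest corners are at (194,156), (295,190), (266,284), (169,255). The black discs at (174,69) and (264,82) let me check the spots.

```bash
python3 - <<'E'
from h import *
c=np.load('pics/w3.npy',allow_pickle=True).item()
print('discs',px2w(c,174,69,.006)[:2],CS,px2w(c,264,82,.006)[:2],JS)
P=[px2w(c,*p,.006)[:2] for p in [(194,156),(295,190),(266,284),(169,255)]]
print('nest',np.round(P,4),np.mean(P,0)); 
VS=frame(*STALL,.030,.045)
pick(VS,.036,-7.5,.070,25)
place(NEST[0],.0365,-18,.070)
E
```

```text
discs [0.60814493 0.0234829 ] [0.60696455 0.02195291] [ 0.59587596 -0.06685728] [ 0.59573902 -0.0671441 ]
nest [[ 0.5219  0.0103]
 [ 0.4856 -0.0968]
 [ 0.3759 -0.0616]
 [ 0.4112  0.0476]] [ 0.44865585 -0.02513965]
width 0.05002154836705459 F [-0.7  0.3  3.1]
lifted width 0.0503 F [ 0.1  0.3 -3.6] t 32.7417
place F [-0.   0.5 -4.2]
t 37.0417
```

```bash
python3 - <<'E'
from h import *
BS=frame(*STALL,.0304,-.0446)
pick(BS,.036,-7.5,.072,35)
place(STUB[0],.0365,4.4,.072)
env.move_to([.40,.30,.27],down(-np.pi/2)); env.pause(.2); save(0,'w4','wrist')
env.move_to([.40,.0,.27],down(-np.pi/2)); env.pause(.2); save(0,'w5','wrist')
a=cv2.imread('pics/w4.png')[:300,120:520]; b=cv2.imread('pics/w5.png')[:300,200:600]
cv2.imwrite('pics/w45.png',np.vstack([a,b]))
print(monitor.current_clock())
E
```

```text
width 0.05395198394336054 F [-2.4  0.6  4. ]
lifted width 0.0537 F [-1.3 -0.4 -7.4] t 41.2167
place F [-1.4 -1.2 -1.4]
t 46.2917
49.3917
```

View pics/w45.png

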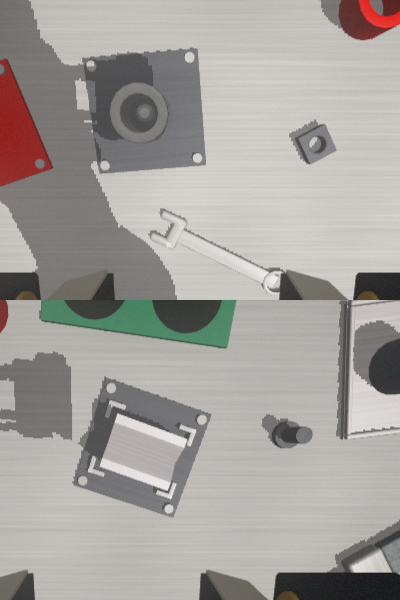

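```bash
python3 - <<'E'
from h import *
c=np.load('pics/w4.npy',allow_pickle=True).item()
L,Rr=[px2w(c,120+u,112,.056) for u in (110,168.5)]
print('bush',((L+Rr)/2).round(4),'dia',np.linalg.norm(L-Rr).round(4),'stub top',px2w(c,120+144,112,.020).round(4),STUB)
c=np.load('pics/w5.npy',allow_pickle=True).item()
V=[px2w(c,200+u,v-300,.061) for u,v in [(115,415),(188,446),(169,490),(99,468)]]
print('vee',np.mean(V,0).round(4),NEST)
# put back
pick(JT,.046,TY,.085,15); place(JS,.0465,SY,.078)
pick(CT,.0455,TY,.080,15); place(CS,.0465,SY,.070)
env.move_to([.56,-.06,.30],down(-np.pi/2)); env.pause(.2); save(0,'w6','wrist')
im=cv2.imread('pics/w6.png'); cv2.imwrite('pics/w6c.png',cv2.resize(im[:300,120:520],None,fx=2,fy=2,interpolation=cv2.INTER_CUBIC))
save(0,'t6','top'); print(monitor.current_clock())
a=cv2.imread('pics/top0.png').astype(int)
E
```

```text
bush [0.4847 0.3521 0.056 ] dia 0.0534 stub top [0.4862 0.3525 0.02  ] ((0.4842, 0.3525), 4.4)
vee [ 0.4465 -0.0237  0.061 ] ((0.449, -0.024), -18.0)
width 0.06191529510459327 F [-0.7 -0.1  4.4]
lifted width 0.0618 F [ 0.1 -0.5 -2.3] t 54.7417
place F [-1.9 -1.   2.1]
t 59.1417
width 0.05156658460567594 F [-0.6  0.1  2.9]
lifted width 0.0509 F [-0.1 -1.1 -2.9] t 63.3667
place F [ 0.3  0.1 -1.9]
t 67.8333
70.5583
```

View pics/w6c.png

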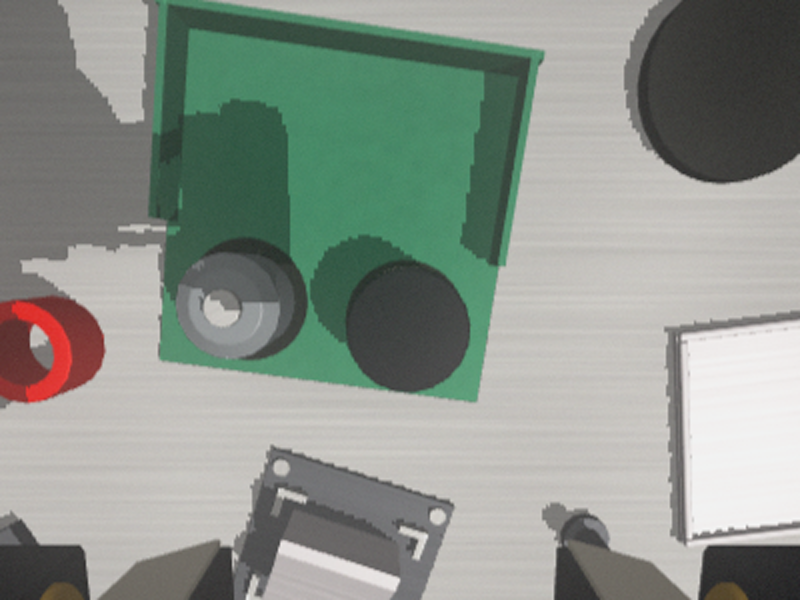

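```bash
python3 -c "
from h import *
env.pause(.5); print(env.finish_job(), monitor.current_clock())"
```

```text
the job is handed in; nothing more can be done
the job is handed in; nothing more can be done
```

The job is done and handed in at about 71 s of the 144 s allowed. The jar went to the tray first and then the can. After that I stood the vee block groove up in the nest, put the grey steel bush over the dark plate's stub, and returned the jar and the can to the stall.

What the last checks showed:
- **Jar and can:** both stand upright, within about 1 px of where they were in the matching picture before the job (roughly 0.5 to 1 mm).
- **Bush:** it is 1 to 2 mm off the stub's axis, against 8 mm of play. The wrist force dropped as it was lowered, so it touched the plate before release.
- **Vee block:** it sits inside the four angles, about 2.5 mm off the nest centre, with 8 mm of play. I did not feel it touch the plate before release. It dropped the last millimetre or so, and in the picture afterwards it lies inside the angles.

**Disagreement:** my reading of the disc under the can was 1 to 2 mm from the spot I used. I kept the spot, which agrees with the can's position in the first picture. No check failed.

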